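# Shift the drive-test rig into its locked forward gear

### The job

Left, right and forward are as seen by the robot looking along the rig. Bring the rig's ball-headed shift lever out of the rear-left slot, across the neutral slot into the right-hand lane, and leave it standing there in neutral; only then pull the lock knob on the rig's right side straight out to its detent, push the lever fully forward in the right-hand lane, and push the lock knob fully in again behind it. Leave the loose things around the rig where they are.

Things in the scene. Friction and masses are not known exactly. Their poses are not given: they have to be found in the camera images.
- rig: Grey sheet-metal console of a bench drive-test rig, fixed: 220 (x) by 180 (y) by 105 mm high; an aluminium gearbox 105 high on its far side reaches to x +215, its shaft stub to +265. Origin: centre of the console's underside, on the table; x forward (away from the robot), y left, z up. Millimetres 'rig x, y' below are in this frame. It is shifted and turned each run.
- gate_mid (a point): On the rig's axis, 111 mm high (top of a 6 mm aluminium plate with the H gate). Two lanes along rig x joined by a neutral slot, 13 mm wide in x for the 10 mm square stem. The slot lies anywhere from 12 mm behind to 6 mm ahead of here (at the ball: 23 behind to 12 ahead), differently each run and not listed: feel for it. Only there can the lever cross; the ball has 3 mm play either way.
- front_guard (a point): Middle of the top bar of a 10 mm round steel guard hoop ahead of the right lane: rig x 83, y -55 to 0, bar centre 213 mm high, posts at both ends. It leaves 6 mm ahead of the ball when fully forward, so no finger fits there.
- left_guard (a point): Middle of the top bar of a 10 mm round steel guard hoop left of the rear-left slot: rig y +57, x -85 to -12, bar centre 213 mm high, posts at both ends. It leaves 7 mm left of the ball in the left lane, so no finger fits there.
- ball (a point): Centre of the lever's black ball, 36 mm diameter, on a 10 mm steel stem (square at the gate). The lever tilts about a point 10 mm above the table at rig x = y = 0; the ball is 205 mm from it. Ball at rig x = 205 sin(fore_aft) cos(across), y = -205 sin(across), height 10 + 205 cos(fore_aft) cos(across) mm. The point's z runs up the stem.
- fore_aft (a joint): Tilt of the lever along the lanes, rad: -0.26 fully rear, neutral somewhere from -0.13 to +0.075, +0.26 fully forward (stop; the ball is then 53 mm forward of upright). Stiff: moving it takes about 2 N at the ball, and it stays where it is left.
- across (a joint): Tilt of the lever across the lanes, rad: -0.13 at the left side of the left lane (ball 27 mm left), +0.13 at the right side of the right lane (ball 27 mm right); play within a lane about 0.02. Stiff: about 2 N at the ball, stays where it is left.
- knob (a point): Centre of the lock knob: black, round, 28 mm diameter, 26 long, axis level along rig y; at rig x +19, height 122 mm, y -130 when in. A 12 mm neck holds it 27 mm clear of the console's side. It pulls straight out along rig -y. A steel bolt housing (34 wide) stands on the console behind it, rig y -90 to -55, 139 mm high.
- lock (a joint): Travel of the lock knob, m: 0 in, 0.024 out. 2 N friction; a click detent resists 5 to 8 N from 0.012 to 0.018, then snaps over and holds; likewise going in. In, its 8 mm bolt crosses the right lane just forward of neutral: it stops the lever, or, with the lever fully forward, goes in behind the stem. If the lever is not fully forward it fouls the stem.
- nose: Bystander: yellow printed nose cone, 68 mm diameter, 70 mm high, loose on the table. Origin: centre of its underside.
- meter: Bystander: blue hand multimeter, 75 by 140 by 34 mm, lying on the table. Origin: centre of its underside.
- seal: Bystander: black rubber seal ring, 84 mm outside, 12 mm high, lying on the table. Origin: centre of its underside.

How it is judged:
By the outcome, as a careful person would: the job done as asked, in the order asked, and still so for the second after the job is handed in, with the robot touching nothing.
It also fails if it takes over 72 s, if anything falls off the work surface, if the arm or the gripper's body presses on something with over 40 N, if the wrist force passes 120 N, or if a joint passes its speed limit or range.

### The arm

A 6-joint arm with a two-finger parallel gripper is mounted at the origin on the work surface. World frame = base frame: x ahead of the robot, y to its left, z up, the work surface at z = 0. Lengths are in mm, angles in rad, forces in N, time in s.
With the tool pointing down it reaches from about 400 to 925 mm from the base axis. Payload 12.5 kg.
Tool frame: the origin (TCP) lies at the centre of the arm's flange, where the gripper is bolted on; the fingertips stand 190 mm ahead of it and the grasp point (between the pads) lies 171 mm ahead of it; z points along the fingers, y is the line along which they close (so a half turn about z gives the same grasp; the last joint's range is limited). The gripper opens to 95 mm and grips with 3 to 60 N. Pads are 20 mm wide; open, the fingers measure 119 mm over their backs; the gripper's body (75 mm by 180 mm) begins 59 mm behind the grasp point.
Start: joints at [1.113, 0.491, 1.559, -0, 1.092, -0.106], TCP at [215.344, 586.73, 404.761] pointing down, gripper open.
Joint ranges: [-3.1, 3.1], [-0.84, 2.19], [0.05, 2.79], [-1.13, 4.28], [0.06, 2.93], [-2.69, 2.69]. Speed limits (rad/s): [2.22, 2.22, 2.79, 3.14, 3.14, 3.14].

### API

Orientations are given as [roll, pitch, yaw] about the fixed x, y, z axes, in that order (R = Rz(yaw) Ry(pitch) Rx(roll)).
In Python, from cell import env, read_camera, search_frame, cut_out gives the robot as it stands. The module is installed in compiled form; this text tells all that it offers.
- The arm moves only by the tool move_arm, never from a script. Its argument "commands" is a list of rows, each a list of 3 entries, a list of its own where there are three numbers: the shift along the world's x, y, z normalised to -1 to 1, where 1 is 0.03 m, then the turn about the world's z normalised to -1 to 1, where 1 is 0.08 rad, then the opening, from -1 (shut) to 1 (fully open), so that 0 is half open. A call has 1 to 20 rows; each row shifts and turns the commanded pose from where the row before left it; what a row does not reach is not made up. A row lasts 1/12 s, in which the tool goes at most 41.7 mm and 7.16 degrees, less where a joint would pass 70% of its speed; a pose out of reach is approached as far as the arm can. A call with a number of a shift or a turn outside -1 to 1 is refused whole. A call with a gripper value outside its range is refused whole. The fingers move at their own pace and stop on an object; the grip force is fixed at half the most. Time passes only in rows, so rows that do not move let the fingers close. It gives the time, the measured TCP pose, the force, the opening and the grip force at its end, in the units of the state.
- env.state(): the state, without advancing time (a new reading comes with each control period).
- read_camera(name): name is "scene" or "top" or "wrist"; returns a dict with "image" (420x560x3 uint8, red, green, blue), "fx", "fy", "cx", "cy" (pixels), "rvec" (rotation vector, rad) and "tvec" (3), from world to camera coordinates, as OpenCV has them. Camera axes: x right, y down, z forward; pixel columns grow to the right and rows downward; lengths in mm; the calibration is good to about 2 mm. The wrist camera is an equidistant fisheye: a pixel r from the principal point sees the ray r / f radians off the axis. A picture is of the moment at which its call begins. There is no depth.
- env.job_done(): hands the job in; it is judged then, once.
Trained networks look in a picture, given as the dict that the camera call returned (one of the last four; its "shot" number tells which), for a name from the list of things; names that differ only in an ending like _2 or _b are one class to them, and where a whole thing is asked for, a point or a joint stands for the part that bears it (a point fixed in the world has none). Each returns a list of dicts, best first, with "confidence" (0 to 1); they miss things now and then, are a little off and sometimes report something else, mostly with a low value. They report only what shows in the picture. A call takes as long as a camera call.
- search_frame(thing, picture): "at" ([column, row] in pixels, amid what is visible of it).
- cut_out(thing, picture): "region" (420x560 bool, what is visible of it) and "at" ([column, row] in pixels, amid what is visible of it).
The state is a dict: "t": time; "joints": joint angles; "qvel": joint speeds; "tau": joint torques, N m; "eef_pos": TCP position; "tcp_rot": TCP orientation; "ft_force": force on the tool from outside, world axes, zero at the start; "moment": the same for the moment, N m; "opening": opening from 0.0 (shut) to 1.0 (fully open); "grip_force": force on a finger pad.
Only numpy, scipy, OpenCV 4.12 (cv2) and the standard library are available. Lean on these libraries where they do the work, as an engineer would, in place of code of your own. Each camera call takes 0.05 s, during which the arm holds its last target. There are 200 camera calls.

## Working session

There is one attempt and no reset: what is moved stays moved. The work goes in short steps, Python scripts to look and compute and a tool call to move; the robot and the scene stay as the last step left them, time stands still between calls to the robot, and variables do not carry over. Pictures are saved under pics/ and viewed, at most 10 in all, crops included, and the job is handed in when it is done.

Besides the shell and the picture viewer there is one more tool, called after "Call:" as name(argument=value, ...) on one line, values as JSON. move_arm: Moves the arm, as the interface text tells. Its arguments: {"type":"object","properties":{"commands":{"type":"array","items":{"type":"array"}}},"required":["commands"]}

```bash
mkdir -p pics
cat > h.py <<'E'
import numpy as np, cv2
from cell import env, read_camera, search_frame, cut_out
def ray(p,px):
    R=cv2.Rodrigues(np.array(p['rvec'],float))[0]; t=np.array(p['tvec'],float).ravel()
    d=np.array([(px[0]-p['cx'])/p['fx'],(px[1]-p['cy'])/p['fy'],1.])
    return -R.T@t, R.T@(d/np.linalg.norm(d))
def proj(p,X):
    R=cv2.Rodrigues(np.array(p['rvec'],float))[0]; c=R@np.array(X,float)+np.array(p['tvec'],float).ravel()
    return np.array([p['cx']+p['fx']*c[0]/c[2],p['cy']+p['fy']*c[1]/c[2]])
def tri(rs):
    A=sum(np.eye(3)-np.outer(d,d) for o,d in rs); b=sum((np.eye(3)-np.outer(d,d))@o for o,d in rs)
    return np.linalg.solve(A,b)
E
python3 - <<'E'
from h import *
print(env.state())
P={n:read_camera(n) for n in("scene","top")}
for n in P: cv2.imwrite(f'pics/{n}0.png',P[n]['image'][:,:,::-1]); print(n,P[n]['fx'],P[n]['rvec'],P[n]['tvec'])
for th in("rig","gate_mid","front_guard","left_guard","ball","knob","nose","meter","seal"):
    at={}
    for n in P:
        r=search_frame(th,P[n])[:2]; print(th,n,[(np.round(x['at']),round(x['confidence'],2)) for x in r])
        if r: at[n]=r[0]['at']
    if len(at)==2: print('   ',np.round(tri([ray(P[n],at[n]) for n in at]),1))
E
```

```text
{'t': 0.0, 'joints': array([ 1.11341255e+00,  4.91517763e-01,  1.55949750e+00,  5.77193269e-07,
        1.09170369e+00, -1.05626535e-01]), 'qvel': array([-0.00151661,  0.00075506, -0.00046012, -0.00013804,  0.00042788,
       -0.00029172]), 'tau': array([ 6.30582035e-04, -6.12644148e+01, -2.58204818e+01,  6.92835893e-02,
        4.79797251e-02, -7.08660923e-05]), 'eef_pos': array([215.31149382, 586.68138538, 404.17105244]), 'tcp_rot': array([-3.14047269e+00, -1.19255045e-04,  2.78983508e+00]), 'ft_force': array([-0.09673291,  0.71615452,  0.03545505]), 'moment': array([-0.01076356, -0.01630928,  0.06636644]), 'grip_force': 0.0, 'opening': 1.0036420650477997}
scene 409.08392438918094 [ 1.44609473  2.26053483 -0.76297422] [ 212.71977854 -391.4256787  1469.61601873]
top 423.04682023146444 [ 2.13593341 -2.14123193  0.23120593] [  46.13270743  642.27436192 1112.57457952]
rig scene [(array([255., 227.]), 0.78), (array([359., 243.]), 0.31)]
rig top [(array([305., 222.]), 0.71)]
    [605.  -18.5  20.1]
gate_mid scene [(array([255., 225.]), 0.58)]
gate_mid top [(array([307., 224.]), 0.78)]
  
[... 249 characters left out ...]
.]), 0.7), (array([305., 224.]), 0.64)]
    [710.7 126.7 253. ]
ball scene [(array([290., 171.]), 0.82), (array([254., 224.]), 0.28)]
ball top [(array([282., 245.]), 0.72)]
    [525.   48.9 192.5]
knob scene [(array([228., 178.]), 0.48)]
knob top [(array([286., 247.]), 0.69), (array([348., 237.]), 0.59)]
    [558.4 -25.2 165.2]
nose scene [(array([356., 243.]), 0.83)]
nose top [(array([209., 254.]), 0.92)]
    [520.  251.9  -7. ]
meter scene [(array([320., 303.]), 0.69)]
meter top [(array([219., 176.]), 0.84)]
    [741.2 225.6  18.1]
seal scene [(array([170., 209.]), 0.74), (array([290., 173.]), 0.5)]
seal top [(array([284., 246.]), 0.63), (array([403., 207.]), 0.54)]
    [626.6 -71.5 131.8]
```

Run:
```python
import cv2
a=cv2.imread('pics/scene0.png')[110:330,140:390];b=cv2.imread('pics/top0.png')[120:320,190:430]
cv2.imwrite('pics/s1.png',cv2.resize(a,None,fx=2.7,fy=2.7,interpolation=2));cv2.imwrite('pics/t1.png',cv2.resize(b,None,fx=3,fy=3,interpolation=2))
```

```text
(no output)
```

View pics/s1.png

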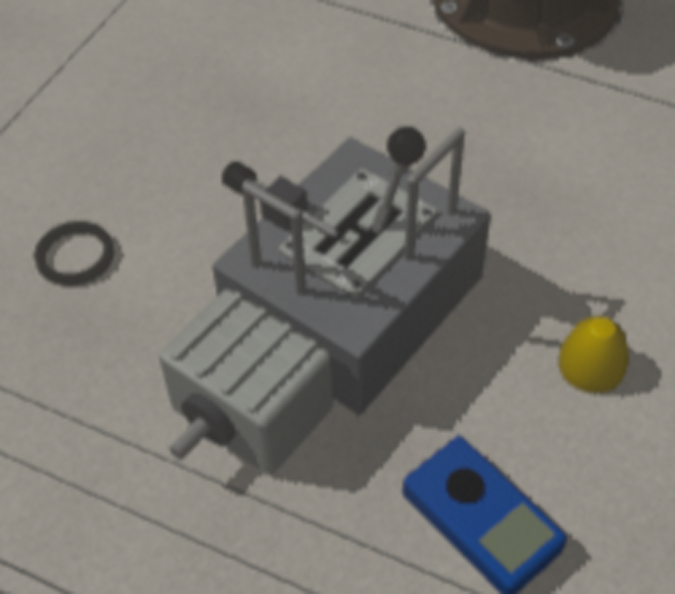

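View pics/t1.png

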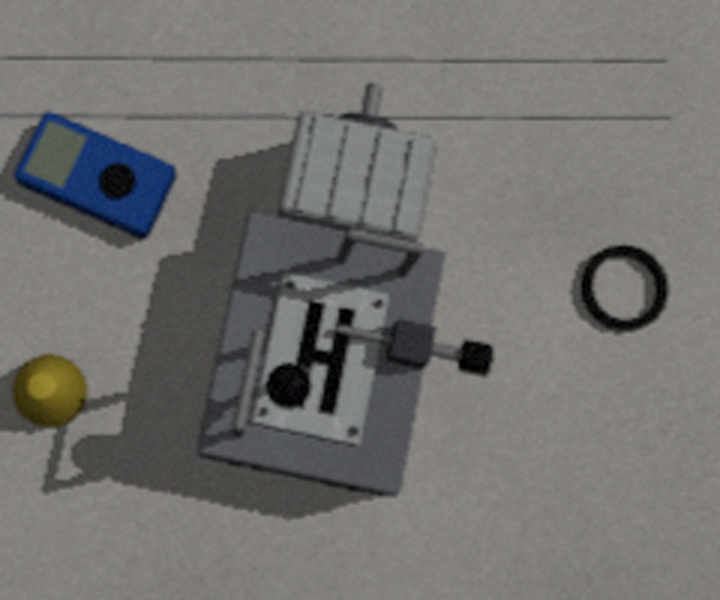

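The scene crop shows the ball at (407,146), the knob at (238,177) and the hoops. The top crop shows the ball at (288,385), the knob at (477,357), and the neutral slot near (322,357). Next I fit the rig pose from these points.

```bash
cat > fit.py <<'E'
from h import *
from scipy.optimize import least_squares
P={n:read_camera(n) for n in("scene","top")}
S=lambda x,y:('scene',140+x/2.7,110+y/2.7)
T=lambda x,y:('top',190+x/3,120+y/3)
sf,sa=np.sin(-.26),-.12
ball=(205*sf*np.cos(sa),-205*np.sin(sa),10+205*np.cos(.26)*np.cos(sa))
obs=[((110,90,105),T(247,213)),((110,-90,105),T(443,252)),((-110,-90,105),T(400,493)),((-110,90,105),T(201,456)),
((110,90,105),S(359,358)),((-110,90,105),S(489,213)),((-110,-90,105),S(350,139)),((110,-90,105),S(215,268)),
(ball,T(288,385)),(ball,S(407,146)),((19,-130,122),T(477,357)),((19,-132,122),S(238,177))]
def W(q,X): c,s=np.cos(q[2]),np.sin(q[2]); return np.array([q[0]+c*X[0]-s*X[1],q[1]+s*X[0]+c*X[1],X[2]])
f=lambda q:np.concatenate([proj(P[o[0]],W(q,X))-o[1:] for X,o in obs])
r=least_squares(f,[600,-20,-.2],loss='soft_l1',x_scale=[1,1,.01]); q=r.x
print(q); print(np.round(f(q).reshape(-1,2),1).tolist())
for nm,X in dict(ball=ball,knob=(19,-130,122),gate=(0,0,111)).items(): print(nm,W(q,X).round(1))
# neutral slot in rig frame
for px in [(322,357),(322,350),(322,364),(318,303),(346,309),(328,413)]:
    o,d=ray(P['top'],T(*px)[1:]); w=o+d*(111-o[2])/d[2]; c,s=np.cos(q[2]),np.sin(q[2]); e=w[:2]-q[:2]; print(px,round(c*e[0]+s*e[1],1),round(-s*e[0]+c*e[1],1))
E
python3 fit.py
python3 - <<'E'
import cv2
b=cv2.imread('pics/top0.png')[210:265,265:335]
cv2.imwrite('pics/t2.png',cv2.resize(b,None,fx=9,fy=9,interpolation=2))
E
```

```text
[ 5.56405618e+02  8.08998656e+00 -2.04546578e-01]
[[-0.8, -1.6], [-0.1, -1.2], [-0.6, 0.5], [-2.7, -1.2], [-0.3, -0.4], [0.4, -1.4], [-1.7, -2.3], [-3.1, -1.6], [-1.0, 2.4], [-0.2, -1.7], [-1.4, -0.6], [-1.6, -0.3]]
ball [510.2  42.7 206.7]
knob [ 548.6 -123.1  122. ]
gate [556.4   8.1 111. ]
(322, 357) -7.6 -2.9
(322, 350) -1.6 -1.7
(322, 364) -13.6 -4.0
(318, 303) 38.3 9.7
(346, 309) 38.1 -15.4
(328, 413) -54.1 -17.2
```

View pics/t2.png

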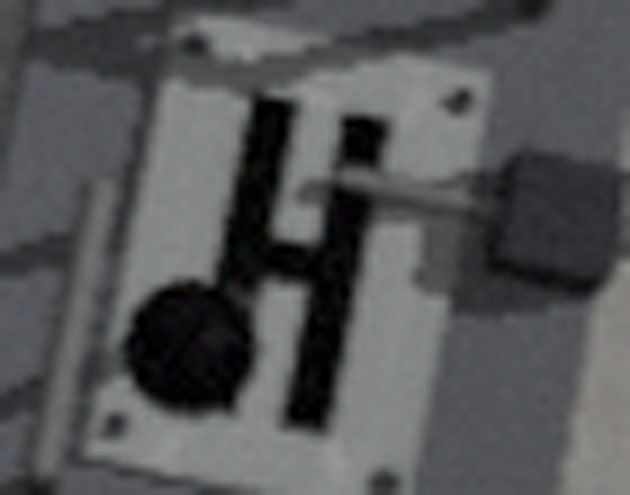

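The zoomed top view shows the neutral slot at (295,260), so full-image (297.8,238.9), between the lanes. The lane ends are at (365,118) and (305,428). The ball residual suggests the lever isn't at the assumed tilt, so I'll refit with the tilt left free.

```bash
cat > fit2.py <<'E'
from h import *
from scipy.optimize import least_squares
P={n:read_camera(n) for n in("scene","top")}
S=lambda x,y:('scene',140+x/2.7,110+y/2.7)
T=lambda x,y:('top',190+x/3,120+y/3)
Z=lambda x,y:('top',265+x/9,210+y/9)
def W(q,X): c,s=np.cos(q[2]),np.sin(q[2]); return np.array([q[0]+c*X[0]-s*X[1],q[1]+s*X[0]+c*X[1],X[2]])
for th in('ball','knob'):
  for n in P:
    for r in cut_out(th,P[n])[:2]:
      ys,xs=np.where(r['region']); print(th,n,round(r['confidence'],2),len(xs),xs.mean().round(1),ys.mean().round(1),(xs.min()+xs.max())/2,(ys.min()+ys.max())/2,xs.max()-xs.min()+1,ys.max()-ys.min()+1)
obs=[((110,90,105),T(247,213)),((110,-90,105),T(443,252)),((-110,-90,105),T(400,493)),((-110,90,105),T(201,456)),
((110,90,105),S(359,358)),((-110,90,105),S(489,213)),((-110,-90,105),S(350,139)),((110,-90,105),S(215,268)),
('ball',Z(190,347)),('ball',S(407,146)),((19,-130,122),T(477,357)),((19,-132,122),S(238,177)),
((83,0,213),S(298,212)),((83,-55,213),S(247,185)),((-85,57,213),S(462,132)),((-12,57,213),S(410,183)),
((83,0,213),T(345,233)),((83,-55,213),T(418,245)),((-12,57,213),Z(103,180)),((-85,57,213),Z(45,478))]
def B(f,a): return (205*np.sin(f)*np.cos(a),-205*np.sin(a),10+205*np.cos(f)*np.cos(a))
f=lambda q:np.concatenate([proj(P[o[0]],W(q,B(q[3],q[4]) if X=='ball' else X))-o[1:] for X,o in obs])
r=least_squares(f,[600,-20,-.2,-.2,-.12],loss='soft_l1',x_scale=[1,1,.01,.01,.01]); q=r.x
print(q); print(np.round(f(q).reshape(-1,2),1).tolist())
for nm,X in dict(ball=B(q[3],q[4]),knob=(19,-130,122),gate=(0,0,111)).items(): print(nm,W(q,X).round(1))
print('tri ball',tri([ray(P['top'],Z(190,347)[1:]),ray(P['scene'],S(407,146)[1:])]))
for px in [(295,260),(365,118),(305,428),(275,100)]:
    o,d=ray(P['top'],Z(*px)[1:]); w=o+d*(111-o[2])/d[2]; c,s=np.cos(q[2]),np.sin(q[2]); e=w[:2]-q[:2]; print(px,round(c*e[0]+s*e[1],1),round(-s*e[0]+c*e[1],1))
E
python3 fit2.py
```

```text
ball scene 0.63 274 287.2 171.8 287.5 176.0 20 39
ball top 0.48 185 286.4 247.9 286.0 248.0 15 15
knob scene 0.44 103 229.5 176.3 241.5 182.5 40 26
knob top 0.54 216 335.5 236.4 328.0 236.5 53 16
[ 5.55502596e+02  8.30185074e+00 -2.01108174e-01 -2.30673522e-01
 -1.28305672e-01]
[[-1.0, -1.2], [-0.3, -1.0], [-0.5, 0.8], [-2.7, -0.7], [0.1, -0.6], [0.5, -1.7], [-1.7, -2.5], [-2.8, -1.7], [-1.3, -0.0], [-0.8, -0.7], [-1.5, -0.5], [-1.5, -0.4], [-1.6, 0.5], [-0.9, 0.2], [-2.0, -0.6], [0.4, -2.2], [0.9, 0.1], [-1.0, 0.6], [-1.5, 1.5], [-1.2, -1.2]]
ball [515.2  43.3 207.9]
knob [ 548.2 -122.9  122. ]
gate [555.5   8.3 111. ]
tri ball [514.55616161  42.57425349 205.1075761 ]
(295, 260) -6.2 -4.0
(365, 118) 38.8 -16.2
(305, 428) -53.2 -15.9
(275, 100) 38.8 10.6
```

Call:
move_arm(commands=[[[0,0,1],0,1],[[0,0,1],-1,1],[[0.5,-0.8,0.5],-1,1],[[0.5,-0.8,0],-1,1],[[0.5,-0.8,0],-1,1],[[0.5,-0.8,0],-1,1],[[0.5,-0.9,0],-1,1],[[0.5,-0.9,0],-1,1],[[0.5,-0.9,0],-1,1],[[0.5,-0.9,0],-1,1],[[0.5,-0.9,0],-1,1],[[0.5,-0.9,0],-1,1],[[0.5,-0.9,0],-1,1],[[0.5,-0.9,0],-1,1],[[0.5,-0.9,0],-1,1],[[0.5,-0.9,0],-1,1],[[0.5,-0.9,0],-1,1],[[0.5,-0.9,0],-1,1],[[0.5,-0.9,0],-0.8,1],[[0.5,-0.9,0],0,1]])

```text
t: 3.07
eef_pos: [485.8, 111.2, 480.0]
tcp_rot: [3.141, -0.0, 1.362]
ft_force: [-0.4, 0.7, 0.2]
opening: 0.998
grip_force: 0.0
```

Call:
move_arm(commands=[[[0.5,-1,0],0,1],[[0.5,-1,0],0,1],[[0,-0.3,0],0,1],[[0,0,0],0,1]])

```text
t: 3.4
eef_pos: [515.7, 41.9, 479.5]
tcp_rot: [-3.141, 0.0, 1.363]
ft_force: [-0.6, 1.0, -0.3]
opening: 0.999
grip_force: 0.0
```

```bash
cat >> h.py <<'E'
def wray(p,px):
    R=cv2.Rodrigues(np.array(p['rvec'],float))[0]; t=np.array(p['tvec'],float).ravel()
    v=np.array([(px[0]-p['cx'])/p['fx'],(px[1]-p['cy'])/p['fy']]); a=np.hypot(*v); u=v/a if a>0 else v
    return -R.T@t, R.T@np.array([*(np.sin(a)*u),np.cos(a)])
def wproj(p,X):
    R=cv2.Rodrigues(np.array(p['rvec'],float))[0]; c=R@np.array(X,float)+np.array(p['tvec'],float).ravel()
    a=np.arctan2(np.hypot(c[0],c[1]),c[2]); u=c[:2]/np.hypot(c[0],c[1]); return np.array([p['cx']+p['fx']*a*u[0],p['cy']+p['fy']*a*u[1]])
def at(o,d,z): return o+d*(z-o[2])/d[2]
E
python3 - <<'E'
from h import *
p=read_camera('wrist'); im=p['image'][:,:,::-1].copy()
np.save('w0.npy',{k:p[k] for k in('fx','fy','cx','cy','rvec','tvec')},allow_pickle=True)
o,_=wray(p,(10,10)); print('cam',o,p['fx'],env.state()['eef_pos'])
for th in('ball','knob','gate_mid'):
    for r in search_frame(th,p)[:2]: print(th,r['at'],round(r['confidence'],2))
for X in [(515,43,206),(548,-123,122),(555,8,111)]: print(wproj(p,X).round(1)); 
cv2.imwrite('pics/w0.png',cv2.resize(im,(800,600),interpolation=2))
E
```

```text
cam [530.47600699 109.63445783 459.88541861] 325.19226210127806 [515.22822581  43.20068922 479.59840363]
ball [280.3, 216.7] 0.56
knob [335.3, 311.0] 0.82
gate_mid [335.8, 198.8] 0.88
[278.8 215.8]
[333.3 319.6]
[320.8 216.1]
```

View pics/w0.png

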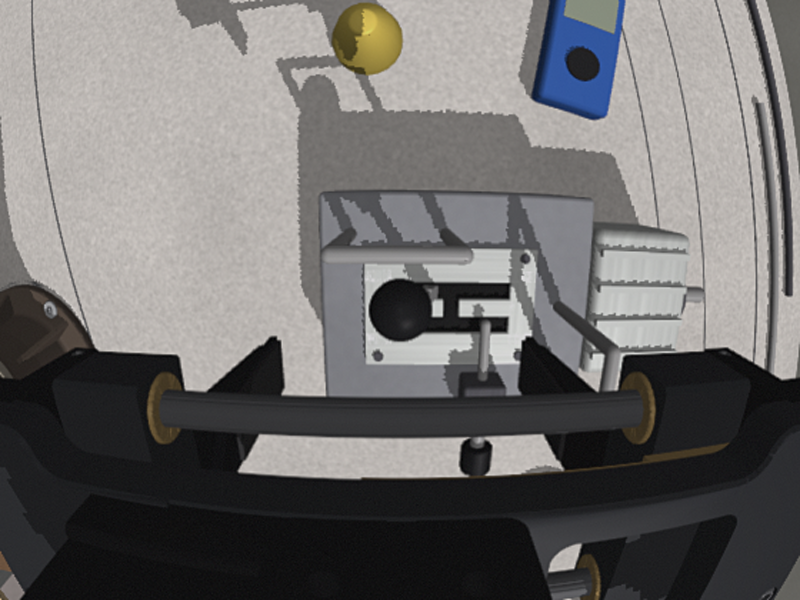

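The wrist view shows the ball at (401,310), the neutral slot around (450,308), the knob at (476,455) and the left hoop bar from (325,254) to (470,254).

Run:
```python
from h import *
from scipy.optimize import least_squares
p=np.load('w0.npy',allow_pickle=True).item(); k=1/1.42857
w=lambda x,y:((x+.5)*k-.5,(y+.5)*k-.5)
def W(q,X): c,s=np.cos(q[2]),np.sin(q[2]); return np.array([q[0]+c*X[0]-s*X[1],q[1]+s*X[0]+c*X[1],X[2]])
obs=[((-110,90,105),w(321,193)),((110,90,105),w(593,199)),((-85,57,213),w(330,254)),((-12,57,213),w(466,255)),((19,-130,122),w(475,456)),((83,0,213),w(560,308)),((83,-55,213),w(612,350))]
f=lambda q:np.concatenate([wproj(p,W(q,X))-o for X,o in obs])
q=least_squares(f,[555,8,-.2],x_scale=[1,1,.01]).x
print(q,f(q).reshape(-1,2).round(1).tolist())
def rig(px,z):
    e=at(*wray(p,w(*px)),z)[:2]-q[:2]; c,s=np.cos(q[2]),np.sin(q[2]); return np.round([c*e[0]+s*e[1],-s*e[0]+c*e[1]],1)
for n,px,z in[('ball',(401,310),207),('slot rear',(443,308),111),('slot front',(458,308),111),('Llane front',(508,291),111),('Rlane front',(508,326),111),('plate RL',(364,264),111),('plate FL',(536,250),111)]: print(n,rig(px,z),at(*wray(p,w(*px)),z).round(1))
print('knob',W(q,(19,-130,122)))
```

```text
[ 5.56555730e+02  1.94588833e+01 -1.24341125e-01] [[-10.6, -1.5], [-5.6, -18.6], [-9.0, -3.7], [-9.6, -12.5], [8.8, -8.6], [37.2, 10.6], [-3.4, 38.6]]
ball [-42.8  17.5] [516.2  42.1 207. ]
slot rear [-12.2  -9.8] [543.2  11.3 111. ]
slot front [ -0.5 -10.8] [554.7   8.8 111. ]
Llane front [39.9 -0.4] [596.1  14.1 111. ]
Rlane front [ 39.2 -29.1] [591.9 -14.3 111. ]
plate RL [-70.1  29.9] [490.7  57.8 111. ]
plate FL [63.7 30.6] [623.5  41.9 111. ]
knob [ 559.28631573 -111.89386277  122.        ]
```

Run:
```python
from h import *
from scipy.optimize import least_squares
p=np.load('w0.npy',allow_pickle=True).item(); k=1/1.42857
w=lambda x,y:((x+.5)*k-.5,(y+.5)*k-.5)
def W(q,X): c,s=np.cos(q[2]),np.sin(q[2]); return np.array([q[0]+c*X[0]-s*X[1],q[1]+s*X[0]+c*X[1],X[2]])
obs=[((-110,90,105),w(321,193)),((110,90,105),w(593,199)),((-85,57,213),w(330,254)),((-12,57,213),w(466,255)),((19,-130,122),w(475,458)),((83,0,213),w(612,350)),((83,0,108),w(555,305))]
f=lambda q:np.concatenate([wproj(p,W(q,X))-o for X,o in obs])
q=least_squares(f,[555,8,-.2],x_scale=[1,1,.01],loss='soft_l1').x
print(q,f(q).reshape(-1,2).round(1).tolist())
def rig(px,z):
    e=at(*wray(p,w(*px)),z)[:2]-q[:2]; c,s=np.cos(q[2]),np.sin(q[2]); return np.round([c*e[0]+s*e[1],-s*e[0]+c*e[1]],1)
for n,px,z in[('ball',(401,310),207),('slot rear',(443,308),111),('slot front',(458,308),111),('Llane front',(508,291),111),('Rlane front',(508,326),111),('plate RL',(364,264),111),('plate FL',(536,250),111)]: print(n,rig(px,z),at(*wray(p,w(*px)),z).round(1))
print('knob',W(q,(19,-130,122)))
```

```text
[ 5.56223843e+02  8.45626895e+00 -2.13371609e-01] [[-2.1, -1.1], [1.9, -0.5], [-0.3, 0.2], [-0.9, -0.1], [0.4, -0.9], [0.4, 1.2], [2.9, 1.7]]
ball [-46.2  24.4] [516.2  42.1 207. ]
slot rear [-13.3  -0. ] [543.2  11.3 111. ]
slot front [-1.5  0. ] [554.7   8.8 111. ]
Llane front [37.8 14. ] [596.1  14.1 111. ]
Rlane front [ 39.7 -14.7] [591.9 -14.3 111. ]
plate RL [-74.5  34.4] [490.7  57.8 111. ]
plate FL [58.7 47. ] [623.5  41.9 111. ]
knob [ 547.26465873 -122.61902627  122.        ]
```

Call:
move_arm(commands=[[[0,0,-0.8],0,1],[[0,0,-0.8],0,1],[[0,0,-0.8],0,1],[[0,0,-0.8],0,1],[[0,0,-0.15],0,1],[[0,0,0],0,1],[[0,0,0],0,-1],[[0,0,0],0,-1],[[0,0,0],0,-1],[[0,0,0],0,-1],[[0,0,0],0,-1],[[0,0,0],0,-1]])

```text
t: 4.6
eef_pos: [515.3, 43.7, 379.7]
tcp_rot: [3.141, -0.0, 1.366]
ft_force: [-0.2, 0.0, -0.3]
opening: 0.636
grip_force: 0.0
```

Call:
move_arm(commands=[[[0,0,0],0,-1],[[0,0,0],0,-1],[[0,0,0],0,-1],[[0,0,0],0,-1],[[0,0,0],0,-1],[[0,0,0],0,-1]])

```text
t: 5.1
eef_pos: [515.3, 43.7, 379.2]
tcp_rot: [-3.142, 0.0, 1.366]
ft_force: [-0.0, -0.1, 0.8]
opening: 0.365
grip_force: 30.0
```

Call:
move_arm(commands=[[[0.17,-0.035,0.04],0,-1],[[0.17,-0.035,0.035],0,-1],[[0.17,-0.035,0.03],0,-1],[[0.17,-0.035,0.025],0,-1],[[0.17,-0.035,0.02],0,-1],[[0.17,-0.035,0.015],0,-1],[[0,0,0],0,-1]])

```text
t: 5.68
eef_pos: [546.4, 37.3, 384.1]
tcp_rot: [-3.14, 0.0, 1.366]
ft_force: [-2.7, -0.5, 3.7]
opening: 0.364
grip_force: 30.0
```

Call:
move_arm(commands=[[[-0.027,-0.13,0.005],0,-1],[[-0.027,-0.13,0.005],0,-1],[[0,0,0],0,-1]])

```text
t: 5.93
eef_pos: [544.1, 29.4, 384.9]
tcp_rot: [3.141, -0.001, 1.366]
ft_force: [-2.3, 3.1, 4.3]
opening: 0.367
grip_force: 30.0
```

Call:
move_arm(commands=[[[-0.027,-0.13,0.004],0,-1],[[-0.027,-0.13,0.004],0,-1],[[-0.027,-0.13,0.003],0,-1],[[0,0,0],0,-1]])

```text
t: 6.27
eef_pos: [541.8, 17.6, 385.5]
tcp_rot: [3.14, -0.001, 1.365]
ft_force: [-1.8, 2.7, 6.4]
opening: 0.365
grip_force: 30.0
```

Call:
move_arm(commands=[[[-0.027,-0.13,0.01],0,-1],[[-0.027,-0.13,0.01],0,-1],[[-0.027,-0.13,0.01],0,-1],[[-0.027,-0.13,0],0,-1],[[-0.027,-0.13,0],0,-1],[[-0.027,-0.13,-0.004],0,-1],[[-0.027,-0.13,-0.005],0,-1],[[0,0,0],0,-1]])

```text
t: 6.93
eef_pos: [536.0, -10.0, 384.9]
tcp_rot: [-3.14, 0.0, 1.365]
ft_force: [-0.7, 2.5, -7.3]
opening: 0.366
grip_force: 30.0
```

Call:
move_arm(commands=[[[-0.02,-0.098,-0.003],0,-1],[[0,0,0],0,-1],[[-0.007,-0.033,-0.003],0,-1],[[0,0,0],0,-1]])

```text
t: 7.27
eef_pos: [535.3, -13.3, 384.8]
tcp_rot: [-3.14, -0.0, 1.366]
ft_force: [0.1, 3.9, -12.7]
opening: 0.367
grip_force: 30.0
```

Call:
move_arm(commands=[[[0,0,-0.05],0,-1],[[0,0,0],0,1],[[0,0,0],0,1],[[0,0,0],0,1],[[0,0,0],0,1],[[0,0,0],0,1],[[0,0,0],0,1],[[0,0,0],0,1],[[0,0,0.5],0,1],[[0,0,1],0,1],[[0,0,1],0,1],[[0,0,0.8],0,1],[[0,0,0],0,1]])

```text
t: 8.35
eef_pos: [535.5, -13.2, 487.4]
tcp_rot: [3.134, -0.0, 1.366]
ft_force: [0.7, 0.6, -0.6]
opening: 0.998
grip_force: 0.0
```

Run:
```python
from h import *
p=read_camera('wrist'); im=p['image'][:,:,::-1].copy()
np.save('w1.npy',{k:p[k] for k in('fx','fy','cx','cy','rvec','tvec')},allow_pickle=True)
print(env.state()['eef_pos'])
for y,n in((-25.6,'R'),):
  c,s=np.cos(-.207),np.sin(-.207); 
  for x in(-16,):print('expected ball px*1.43',wproj(p,(556.2+c*x-s*y,8.5+s*x+c*y,213))*1.42857)
  for z in(111,): print('gate',wproj(p,(556.2,8.5,111))*1.42857,'knob',wproj(p,(556.2+c*19+s*130,8.5+s*19-c*130,122))*1.42857)
cv2.imwrite('pics/w1.png',cv2.resize(im,(800,600),interpolation=2))
```

```text
[535.28192905 -13.25598542 484.96673327]
expected ball px*1.43 [395.83447222 309.69860429]
gate [416.90844998 243.00006201] knob [438.47560796 402.27485923]
```

View pics/w1.png

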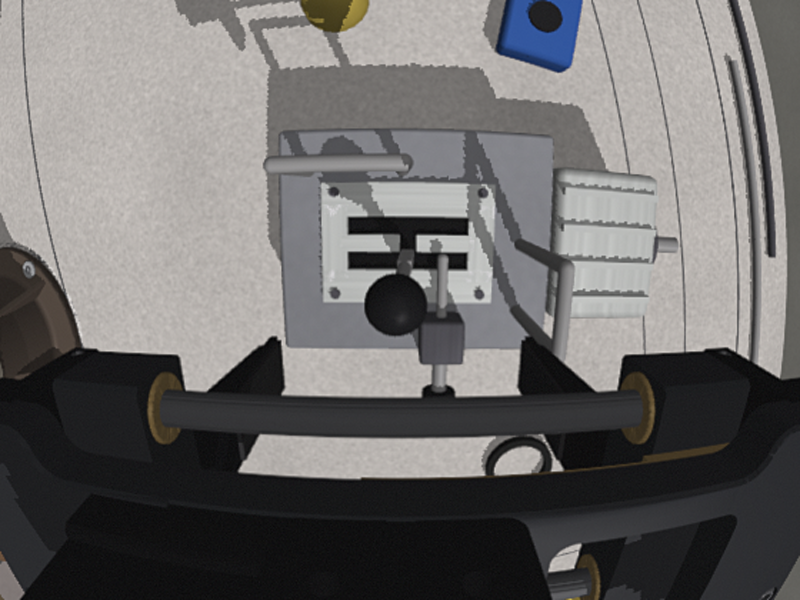

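The ball is at (396,305), the right lane at row 260, the left lane at row 225 and the slot at column 408. I'll check whether the stem is really inside the right lane.

Run:
```python
from h import *
p=np.load('w1.npy',allow_pickle=True).item(); k=1/1.42857
def rig(px,z):
    w=((px[0]+.5)*k-.5,(px[1]+.5)*k-.5)
    e=at(*wray(p,w),z)[:2]-[556.2,8.5]; c,s=np.cos(-.207),np.sin(-.207); return np.round([c*e[0]+s*e[1],-s*e[0]+c*e[1]],1)
for n,px,z in[('ball',(396,305),213),('L lane f top',(468,217),111),('Llane f bot',(468,235),111),('R lane f top',(467,253),111),('Rlane f bot',(467,269),111),('Rlane r top',(348,252),111),('Rlane r bot',(348,269),111),('slot r',(400,243),111),('slot f',(416,243),111),('stem at plate',(404,262),111)]: print(n,rig(px,z))
```

```text
ball [-16.  -22.7]
L lane f top [39.2 20.8]
Llane f bot [39.5  6.8]
R lane f top [39.1 -7.4]
Rlane f bot [ 39.5 -20.1]
Rlane r top [-53.6  -6.8]
Rlane r bot [-53.9 -20.2]
slot r [-13.2   0.1]
slot f [-0.9  0.2]
stem at plate [-10.1 -14.8]
```

Call:
move_arm(commands=[[[0,0,0],1,1],[[0,0,0],1,1],[[0,0,0],1,1],[[0,0,0],1,1],[[0,0,0],1,1],[[0,0,0],1,1],[[0,0,0],1,1],[[0,0,0],1,1],[[0,0,0],1,1],[[0,0,0],1,1],[[0,0,0],1,1],[[0,0,0],1,1],[[0,0,0],1,1],[[0,0,0],1,1],[[0,0,0],1,1],[[0,0,0],1,1],[[0,0,0],1,1],[[0,0,0],1,1],[[0,0,0],1,1],[[0.01,0.03,0],0.6,1]])

```text
t: 10.07
eef_pos: [535.7, -12.5, 481.5]
tcp_rot: [-3.141, -0.002, 2.938]
ft_force: [-0.1, -0.4, -0.1]
opening: 0.999
grip_force: 0.0
```

Call:
move_arm(commands=[[[0,0,-0.8],0,1],[[0,0,-0.8],0,0.2],[[0,0,-0.8],0,0.2],[[0,0,-0.8],0,0.2],[[0,0,-0.15],0,0.2],[[0,0,0],0,0.2],[[0,0,0],0,-1],[[0,0,0],0,-1],[[0,0,0],0,-1],[[0,0,0],0,-1],[[0,0,0],0,-1],[[0,0,0],0,-1],[[0,0,0],0,-1]])

```text
t: 11.15
eef_pos: [535.8, -12.3, 383.0]
tcp_rot: [3.141, 0.001, 2.934]
ft_force: [-0.6, 0.5, 7.1]
opening: 0.366
grip_force: 30.0
```

Call:
move_arm(commands=[[[-0.007,-0.033,0.02],0,-1],[[-0.007,-0.033,0.02],0,-1],[[0,0,0],0,-1]])

```text
t: 11.4
eef_pos: [535.2, -14.3, 383.0]
tcp_rot: [3.141, -0.001, 2.933]
ft_force: [2.0, 5.8, -5.9]
opening: 0.364
grip_force: 30.0
```

Call:
move_arm(commands=[[[-0.007,-0.033,0.02],0,-1],[[-0.007,-0.033,0.0],0,-1],[[0,0,0],0,-1]])

```text
t: 11.65
eef_pos: [534.8, -16.3, 383.1]
tcp_rot: [3.141, -0.002, 2.934]
ft_force: [3.3, 3.8, -13.5]
opening: 0.364
grip_force: 30.0
```

Call:
move_arm(commands=[[[-0.007,-0.033,-0.03],0,-1],[[-0.007,-0.033,-0.03],0,-1],[[0,0,0],0,-1]])

```text
t: 11.9
eef_pos: [534.6, -18.3, 382.7]
tcp_rot: [3.141, 0.001, 2.933]
ft_force: [1.1, 5.6, -2.3]
opening: 0.362
grip_force: 30.0
```

Run:
```python
from h import *
p=read_camera('top'); im=p['image'][:,:,::-1].copy()
q=read_camera('wrist'); iw=q['image'][:,:,::-1].copy()
np.save('w2.npy',{k:q[k] for k in('fx','fy','cx','cy','rvec','tvec')},allow_pickle=True)
g=np.array(env.state()['eef_pos']); print(g, 'grasp px', wproj(q,g-[0,0,171]), 'ball+-', [wproj(q,g-[0,0,171]+np.array(d)) for d in([3.7,17.6,0],[-3.7,-17.6,0])])
a=cv2.resize(iw,(800,600),interpolation=2)
cv2.imwrite('pics/w2.png',a)
```

```text
[534.51577767 -18.23489223 382.69280187] grasp px [279.34374404 267.9524073 ] ball+- [array([314.60083969, 267.69519068]), array([244.10374907, 267.76633807])]
```

View pics/w2.png

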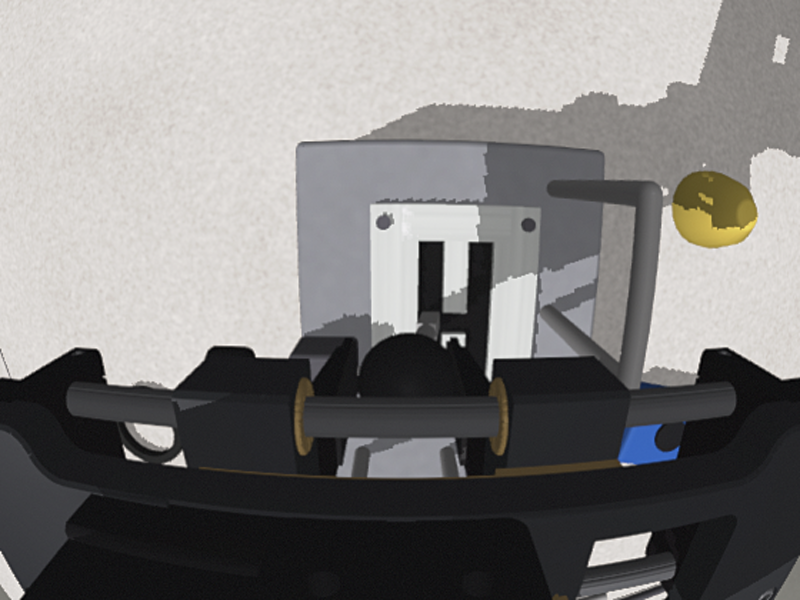

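The ball sits about 3 mm left of the gripper centre, so the finger pair floats. Ball y is about -27, which puts it at the right wall of the right lane, with the stem in that lane and in neutral. I'll release it and go to the knob.

Call:
move_arm(commands=[[[0,0,0],0,1],[[0,0,0],0,1],[[0,0,0],0,1],[[0,0,0],0,1],[[0,0,0],0,1],[[0,0,0],0,1],[[0,0,0],0,1],[[0,0,0.5],0,1],[[0,0,1],0,1],[[0,0,1],0,1],[[0,0,0.8],0,1],[[0.05,-0.4,0],-1,1],[[0.05,-0.4,0],-1,1],[[0.05,-0.4,0],-1,1],[[0.05,-0.4,0],-1,1],[[0.05,-0.4,0],-1,1],[[0.05,-0.4,0],-1,1],[[0.05,-0.4,0],-1,1],[[0.05,-0.4,0],-1,1],[[0.04,-0.3,0],-1,1]])

```text
t: 13.67
eef_pos: [547.7, -124.2, 481.2]
tcp_rot: [-3.141, 0.0, 2.21]
ft_force: [0.4, 0.4, -0.5]
opening: 0.997
grip_force: 0.0
```

Call:
move_arm(commands=[[[0,0,0],-1,1],[[0,0,0],-1,1],[[0,0,0],-1,1],[[0,0,0],-1,1],[[0,0,0],-1,1],[[0,0,0],-1,1],[[0,0,0],-1,1],[[0,0,0],-1,1],[[0,0,0],-1,1],[[0,0,0],-1,1],[[0,0,0],-0.6,1],[[0,0,0],0,1]])

```text
t: 14.67
eef_pos: [547.7, -123.4, 481.2]
tcp_rot: [-3.142, 0.0, 1.364]
ft_force: [-0.0, -0.0, -0.8]
opening: 0.995
grip_force: 0.0
```

Run:
```python
from h import *
q=read_camera('wrist'); iw=q['image'][:,:,::-1].copy()
np.save('w3.npy',{k:q[k] for k in('fx','fy','cx','cy','rvec','tvec')},allow_pickle=True)
g=np.array(env.state()['eef_pos']); print(g)
def W(x,y,z): c,s=np.cos(-.205),np.sin(-.205); return (556.2+c*x-s*y,8.5+s*x+c*y,z)
for n,X in dict(ball=(-16,-26.5,213),knob=(19,-130,122),neck=(19,-143,122)).items(): print(n,wproj(q,W(*X))*1.42857,np.round(W(*X),1))
print([(r['at'],r['confidence']) for r in search_frame('knob',q)[:2]])
cv2.imwrite('pics/w3.png',cv2.resize(iw,(800,600),interpolation=2))
```

```text
[ 547.6412434  -123.34947562  481.27591232]
ball [334.30162853 122.34554086] [535.1 -14.2 213. ]
knob [400.66253868 278.45163018] [ 548.3 -122.6  122. ]
neck [400.69838094 295.40440015] [ 545.7 -135.4  122. ]
[([277.8, 183.8], 0.81)]
```

View pics/w3.png

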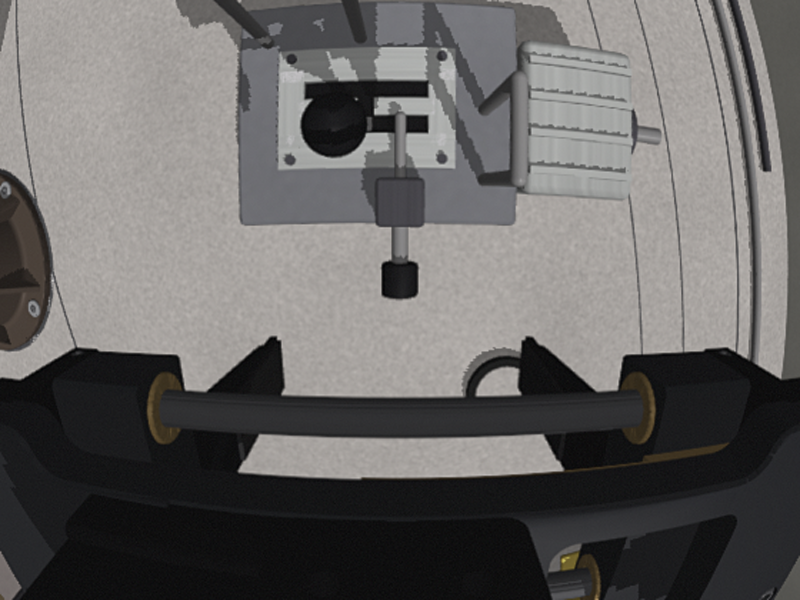

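The ball is at (334,124) and the knob at (400,279), both matching the model. Descending on the knob.

Call:
move_arm(commands=[[[0,0,-0.9],0,1],[[0,0,-0.9],0,1],[[0,0,-0.9],0,1],[[0,0,-0.9],0,0.2],[[0,0,-0.9],0,0.2],[[0,0,-0.9],0,0.2],[[0,0,-0.86],0,0.2],[[0,0,0],0,-1],[[0,0,0],0,-1],[[0,0,0],0,-1],[[0,0,0],0,-1],[[0,0,0],0,-1],[[0,0,0],0,-1],[[0,0,0],0,-1],[[0,0,0],0,-1]])

```text
t: 16.02
eef_pos: [546.9, -123.2, 294.2]
tcp_rot: [-3.14, 0.0, 1.366]
ft_force: [-7.2, 0.3, 8.4]
opening: 0.29
grip_force: 30.0
```

Call:
move_arm(commands=[[[-0.027,-0.13,0],0,-1],[[-0.027,-0.13,0],0,-1],[[-0.027,-0.13,0],0,-1],[[-0.027,-0.13,0],0,-1],[[-0.027,-0.13,0],0,-1],[[0,0,0],0,-1]])

```text
t: 16.52
eef_pos: [542.8, -143.0, 294.2]
tcp_rot: [-3.139, 0.0, 1.366]
ft_force: [-9.0, -3.0, 9.4]
opening: 0.285
grip_force: 30.0
```

Call:
move_arm(commands=[[[-0.02,-0.098,0],0,-1],[[-0.014,-0.065,0],0,-1],[[0,0,0],0,-1]])

```text
t: 16.77
eef_pos: [541.9, -147.1, 294.2]
tcp_rot: [-3.139, -0.002, 1.365]
ft_force: [-5.6, 7.6, 8.6]
opening: 0.286
grip_force: 30.0
```

The knob reached its stop after 24 mm: the detent snapped over, then force rose at the end. Releasing and going to the ball for the forward push.

Call:
move_arm(commands=[[[0.004,0.02,0],0,0.2],[[0,0,0],0,0.2],[[0,0,0],0,0.2],[[0,0,0],0,0.4],[[0,0,0],0,0.6],[[0,0,0],0,1],[[0,0,0.9],0,1],[[0,0,0.9],0,1],[[0,0,0.9],0,1],[[0,0,0.9],0,1],[[0,0,0.9],0,1],[[0,0,0.9],0,1],[[0,0,0.86],1,1],[[0,0,0],1,1],[[0,0,0],1,1],[[0,0,0],1,1],[[0,0,0],1,1],[[0,0,0],1,1],[[0,0,0],1,1],[[0,0,0],1,1]])

```text
t: 18.43
eef_pos: [542.7, -147.2, 481.2]
tcp_rot: [3.142, -0.0, 2.01]
ft_force: [-0.3, -0.4, 0.7]
opening: 1.003
grip_force: 0.0
```

Run:
```python
from h import *
q=read_camera('wrist'); p=read_camera('top')
for n,r in(('w4',q),('t4',p)): cv2.imwrite(f'pics/{n}.png',r['image'][:,:,::-1])
a=cv2.resize(q['image'][:,:,::-1],(533,400)); b=cv2.resize(p['image'][170:270,265:332,::-1],(267,400),interpolation=2)
cv2.imwrite('pics/c4.png',np.hstack([a,b]))
def W(x,y,z): c,s=np.cos(-.205),np.sin(-.205); return (556.2+c*x-s*y,8.5+s*x+c*y,z)
for n,X in dict(ball=(-16,-26.5,213),knob=(19,-130,122),out=(19,-154,122)).items(): print(n,wproj(q,W(*X))*533/560)
```

```text
ball [327.88890085  58.82549178]
knob [280.27270902 168.47394593]
out [267.25864004 185.43240111]
```

View pics/c4.png

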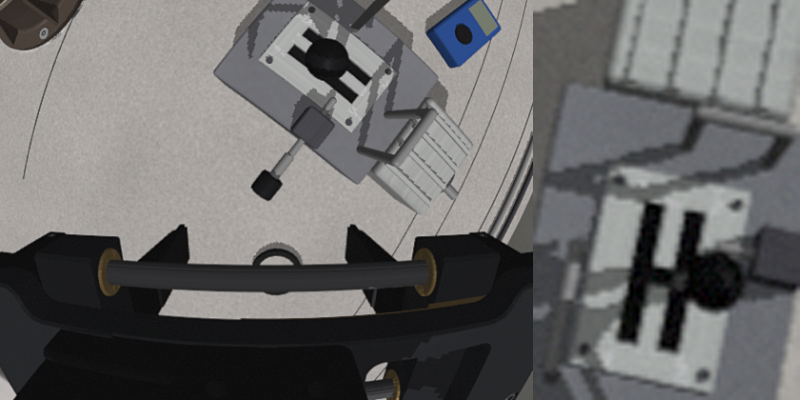

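The knob is out at (266,186), the ball is unmoved at (327,58), and the bolt is clear of the lane. Moving over the ball and gripping it across.

Call:
move_arm(commands=[[[-0.02,0.37,0],1,1],[[-0.02,0.37,0],1,1],[[-0.02,0.37,0],1,1],[[-0.02,0.37,0],1,1],[[-0.02,0.37,0],1,1],[[-0.02,0.37,0],1,1],[[-0.02,0.37,0],1,1],[[-0.02,0.37,0],1,1],[[-0.02,0.37,0],1,1],[[-0.02,0.37,0],1,1],[[-0.02,0.37,0],1,1],[[-0.02,0.37,0],0.6,1],[[0,0,0],0,1]])

```text
t: 19.62
eef_pos: [535.3, -12.7, 481.4]
tcp_rot: [3.141, 0.0, 2.934]
ft_force: [0.1, -0.1, 0.8]
opening: 0.999
grip_force: 0.0
```

Call:
move_arm(commands=[[[0,0,-0.8],0,1],[[0,0,-0.8],0,0.2],[[0,0,-0.8],0,0.2],[[0,0,-0.8],0,0.2],[[0,0,-0.07],0,0.2],[[0,0,0],0,0.2],[[0,0,0],0,-1],[[0,0,0],0,-1],[[0,0,0],0,-1],[[0,0,0],0,-1],[[0,0,0],0,-1],[[0,0,0],0,-1],[[0,0,0],0,-1]])

```text
t: 20.7
eef_pos: [535.6, -14.0, 383.9]
tcp_rot: [-3.142, 0.001, 2.934]
ft_force: [-1.0, -1.2, 7.3]
opening: 0.365
grip_force: 30.0
```

Call:
move_arm(commands=[[[0.196,-0.041,0.013],0,-1],[[0.196,-0.041,0.007],0,-1],[[0.196,-0.041,0],0,-1],[[0.196,-0.041,-0.005],0,-1],[[0,0,0],0,-1]])

```text
t: 21.12
eef_pos: [559.7, -19.1, 384.1]
tcp_rot: [-3.141, 0.001, 2.934]
ft_force: [-2.3, -1.0, 7.9]
opening: 0.366
grip_force: 30.0
```

Call:
move_arm(commands=[[[0.196,-0.041,-0.01],0,-1],[[0.196,-0.041,-0.017],0,-1],[[0.196,-0.041,-0.023],0,-1],[[0.196,-0.041,-0.028],0,-1],[[0,0,0],0,-1]])

```text
t: 21.53
eef_pos: [583.2, -24.1, 381.6]
tcp_rot: [-3.141, 0.001, 2.934]
ft_force: [-0.5, -2.5, 7.5]
opening: 0.367
grip_force: 30.0
```

Call:
move_arm(commands=[[[0.196,-0.041,-0.035],0,-1],[[0.196,-0.041,-0.043],0,-1],[[0.196,-0.041,-0.047],0,-1],[[0,0,0],0,-1]])

```text
t: 21.87
eef_pos: [601.0, -27.8, 377.8]
tcp_rot: [-3.141, 0.001, 2.934]
ft_force: [0.2, -3.3, 6.3]
opening: 0.365
grip_force: 30.0
```

Call:
move_arm(commands=[[[0.065,-0.014,-0.015],0,-1],[[0.065,-0.014,-0.015],0,-1],[[0,0,0],0,-1]])

```text
t: 22.12
eef_pos: [604.4, -28.5, 377.0]
tcp_rot: [-3.141, 0.001, 2.934]
ft_force: [-0.4, -2.3, 6.2]
opening: 0.368
grip_force: 30.0
```

Call:
move_arm(commands=[[[0.065,-0.014,-0.015],0,-1],[[0.065,-0.014,-0.015],0,-1],[[0,0,0],0,-1]])

```text
t: 22.37
eef_pos: [608.2, -29.3, 375.9]
tcp_rot: [-3.142, 0.0, 2.934]
ft_force: [-1.4, -2.7, 6.3]
opening: 0.366
grip_force: 30.0
```

Run:
```python
from h import *
q=read_camera('wrist'); p=read_camera('top')
g=np.array(env.state()['eef_pos'])-[0,0,171]
print('grasp px(2x)',(wproj(q,g)-[160,120])*2)
def W(x,y,z): c,s=np.cos(-.205),np.sin(-.205); return (556.2+c*x-s*y,8.5+s*x+c*y,z)
for x in(45,52.7,58): print(x,'ball px/top edge',[((wproj(q,W(x+d,-26,206.5+e))-[160,120])*2).round(0) for d,e in((0,0),(12.7,12.7),(18,0))])
print('bar',[((wproj(q,W(83,y,213))-[160,120])*2).round(0) for y in(0,-27,-55)])
a=cv2.resize(q['image'][120:340,160:400,::-1],None,fx=2,fy=2,interpolation=2)
b=cv2.resize(p['image'][170:270,265:332,::-1],(295,440),interpolation=2)
cv2.imwrite('pics/c5.png',np.hstack([a,b]))
```

```text
grasp px(2x) [239.25930767 295.78885104]
45 ball px/top edge [array([241., 248.]), array([241., 318.]), array([241., 314.])]
52.7 ball px/top edge [array([241., 277.]), array([241., 347.]), array([241., 341.])]
58 ball px/top edge [array([241., 297.]), array([241., 366.]), array([241., 359.])]
bar [array([341., 392.]), array([237., 394.]), array([130., 392.])]
```

View pics/c5.png

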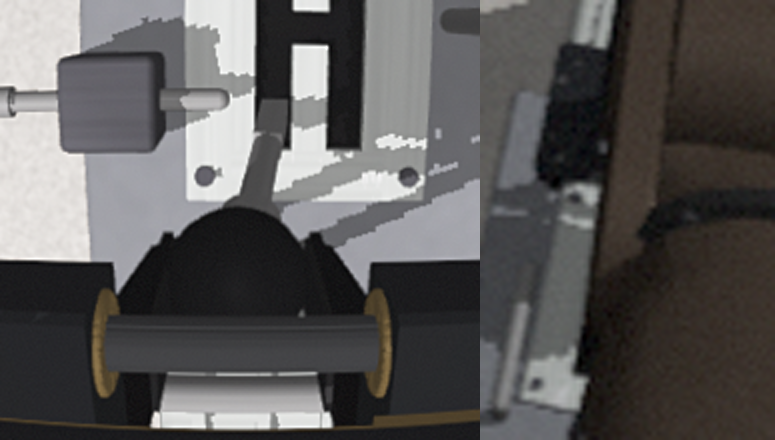

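The ball's rear edge is at row 207 and its centre near row 278, which matches rig x 52.7 (the stop). The gripper has slid ahead to about 58. I'll confirm the stop with a positive push from behind using closed fingers.

Call:
move_arm(commands=[[[0,0,0],0,0.2],[[0,0,0],0,0.2],[[0,0,0],0,0.2],[[0,0,0.3],0,0.2],[[0,0,1],0,0.2],[[0,0,0.7],0,-1],[[-0.784,0.164,0],0,-1],[[-0.784,0.164,0],0,-1],[[0,0,0],0,-1],[[0,0,0],0,-1],[[0,0,0],0,-1],[[0,0,0],0,-1],[[0,0,0],0,-1],[[0,0,0],0,-1],[[0,0,-1],0,-1],[[0,0,-0.9],0,-1],[[0,0,0],0,-1]])

```text
t: 23.88
eef_pos: [560.5, -19.3, 374.5]
tcp_rot: [-3.141, -0.007, 2.934]
ft_force: [-0.6, 0.1, -0.3]
opening: 0.008
grip_force: 0.0
```

Call:
move_arm(commands=[[[0.131,-0.027,0],0,-1],[[0.131,-0.027,0],0,-1],[[0.131,-0.027,0],0,-1],[[0,0,0],0,-1]])

```text
t: 24.22
eef_pos: [573.6, -21.9, 380.0]
tcp_rot: [3.141, 0.002, 2.934]
ft_force: [-0.5, 0.4, 0.3]
opening: 0.004
grip_force: 0.4
```

Call:
move_arm(commands=[[[0.065,-0.014,0],0,-1],[[0.065,-0.014,0],0,-1],[[0,0,0],0,-1]])

```text
t: 24.47
eef_pos: [576.7, -22.6, 379.1]
tcp_rot: [3.142, -0.0, 2.934]
ft_force: [-2.5, 1.1, 2.0]
opening: 0.003
grip_force: 1.4
```

Call:
move_arm(commands=[[[0.033,-0.007,0],0,-1],[[0,0,0],0,-1]])

```text
t: 24.63
eef_pos: [577.5, -22.7, 378.9]
tcp_rot: [3.142, -0.0, 2.934]
ft_force: [-4.5, 1.0, 2.3]
opening: 0.007
grip_force: 1.7
```

Call:
move_arm(commands=[[[0.033,-0.007,0],0,-1],[[0.033,-0.007,0],0,-1],[[0,0,0],0,-1]])

```text
t: 24.88
eef_pos: [579.6, -23.2, 378.6]
tcp_rot: [3.142, -0.001, 2.934]
ft_force: [-4.6, 1.0, 2.1]
opening: 0.005
grip_force: 2.3
```

Call:
move_arm(commands=[[[0.033,-0.007,0],0,-1],[[0.033,-0.007,0],0,-1],[[0.033,-0.007,0],0,-1],[[0,0,0],0,-1]])

```text
t: 25.22
eef_pos: [582.3, -23.7, 378.2]
tcp_rot: [3.142, -0.002, 2.934]
ft_force: [-6.0, 2.0, 0.4]
opening: 0.008
grip_force: 3.3
```

Run:
```python
from h import *
q=read_camera('wrist'); s=read_camera('scene')
np.save('w6.npy',{k:q[k] for k in('fx','fy','cx','cy','rvec','tvec')},allow_pickle=True)
def W(x,y,z): c,ss=np.cos(-.205),np.sin(-.205); return (556.2+c*x-ss*y,8.5+ss*x+c*y,z)
for x in(45,52.7,58): print(x,'w',((wproj(q,W(x,-26,206.5))-[160,120])*1.7).round(0),'s',((proj(s,W(x,-26,206.5))-[190,130])*4.08).round(0)+[408,0])
print('bar s',[((proj(s,W(83,y,213))-[190,130])*4.08).round(0)+[408,0] for y in(0,-55)])
a=cv2.resize(q['image'][120:340,160:400,::-1],(408,374),interpolation=2)
b=cv2.resize(s['image'][130:222,190:286,::-1],(392,374),interpolation=2)
cv2.imwrite('pics/c6.png',np.hstack([a,b]))
```

```text
45 w [204. 290.] s [654. 190.]
52.7 w [204. 311.] s [645. 198.]
58 w [204. 325.] s [640. 203.]
bar s [array([647., 242.]), array([573., 199.])]
```

View pics/c6.png

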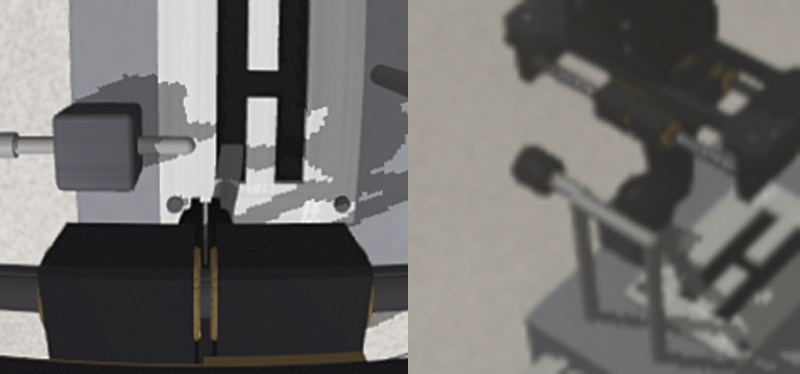

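The scene crop shows the ball at (637,205) just behind the hoop bar, and the wrist crop shows the stem near the lane's front end at (230,160). That can't settle it, so I'll push until the force clearly rises.

Call:
move_arm(commands=[[[0.033,-0.007,0],0,-1],[[0.033,-0.007,0],0,-1],[[0,0,0],0,-1]])

```text
t: 25.57
eef_pos: [584.1, -24.1, 377.9]
tcp_rot: [3.141, -0.004, 2.934]
ft_force: [-7.8, 2.3, -2.1]
opening: 0.007
grip_force: 3.9
```

Call:
move_arm(commands=[[[0.033,-0.007,0],0,-1],[[0.033,-0.007,0],0,-1],[[0,0,0],0,-1]])

```text
t: 25.82
eef_pos: [585.9, -24.4, 377.6]
tcp_rot: [3.142, -0.005, 2.934]
ft_force: [-9.1, 2.9, -2.6]
opening: 0.002
grip_force: 4.6
```

Force keeps rising to 9 N against the lever's 2 N friction, so the lever is at its stop. Backing off and checking the ball numerically.

Call:
move_arm(commands=[[[-0.5,0.1,0],0,-1],[[-0.5,0.1,0],0,-1],[[0,0,0.8],0,-1],[[0,0,0.9],0,-1],[[0,0,0.9],0,-1],[[0,0,0.9],0,-1],[[-0.05,-0.42,0],-1,1],[[-0.05,-0.42,0],-1,1],[[-0.05,-0.42,0],-1,1],[[-0.05,-0.42,0],-1,1],[[-0.05,-0.42,0],-1,1],[[-0.05,-0.42,0],-1,1],[[-0.05,-0.42,0],-1,1],[[-0.05,-0.42,0],-1,1],[[-0.05,-0.42,0],-1,1],[[-0.05,-0.42,0],-1,1],[[0,0,0],-1,1],[[0,0,0],-1,1],[[0,0,0],-1,1],[[0,0,0],-1,1]])

```text
t: 27.48
eef_pos: [541.8, -145.0, 483.8]
tcp_rot: [3.14, 0.001, 1.81]
ft_force: [0.1, -0.2, -0.4]
opening: 0.93
grip_force: 0.0
```

Call:
move_arm(commands=[[[0,0,0],-1,1],[[0,0,0],-1,1],[[0,0,0],-1,1],[[0,0,0],-1,1],[[0,0,0],-1,1],[[0,0,0],-0.6,1],[[0,0,0],0,1]])

```text
t: 28.07
eef_pos: [541.8, -144.8, 483.8]
tcp_rot: [3.14, 0.0, 1.364]
ft_force: [-1.0, -0.0, -0.7]
opening: 1.0
grip_force: 0.0
```

Run:
```python
from h import *
q=read_camera('wrist'); print(env.state()['eef_pos'])
def W(x,y,z): c,s=np.cos(-.205),np.sin(-.205); return (556.2+c*x-s*y,8.5+s*x+c*y,z)
for x in(45,50,52.7,56): print(x,wproj(q,W(x,-26,206.5)).round(1))
print('bar',[wproj(q,W(83,y,213)).round(1) for y in(0,-27,-55)],'knob out',wproj(q,W(19,-154,122)).round(1))
g=cv2.cvtColor(q['image'],cv2.COLOR_RGB2GRAY)
for th in('ball','knob'):
  for r in cut_out(th,q)[:2]:
    m=r['region']&(g<60); ys,xs=np.where(m); print(th,round(r['confidence'],2),r['at'],m.sum(),(xs.min()+xs.max())/2,(ys.min()+ys.max())/2,np.ptp(xs)+1,np.ptp(ys)+1)
u,v=wproj(q,W(52.7,-26,206.5)).astype(int)
sub=g[v-35:v+36:2,u-40:u+50:1]
for row in sub: print(''.join(' .:-=+*#%@'[9-min(9,int(t)//22)] for t in row))
print(u-40,v-35)
```

```text
[ 541.76696452 -144.79219605  483.83242781]
45 [314.4  59. ]
50 [320.7  59.2]
52.7 [324.1  59.3]
56 [328.2  59.5]
bar [array([362.5,  29.2]), array([363.4,  61. ]), array([363.7,  95.5])] knob out [281.2 196. ]
ball 0.93 [320.7, 64.7] 1645 314.0 60.5 63 44
ball 0.7 [321.5, 61.4] 1671 314.0 60.5 63 44
==+===+==+=::::=+++++=+++**=:::::-+********================================+******++*#=:::
+==++++++=:::::-++++++++=:::::::::=********+=============================*##*+++==+==**+==
=+++++====:::::=+====+=-:::::::::::*#*******===========================+###*++========-:::
++==++=-:::::::=++++++++-.........:=*********=========================*#%##*++========-:::
++++++-:::::::=++++=+++=-:........:=**********======================+#%%%##*++========-:::
++=::::::::::::++++=+++=..........:==***********+==================*#%%#%##*++========-:::
+++=::::::::::.:=++=++++=::.......:-====*********================+#%%#%####*++========-:::
@%%%%%%########%*+==+++==++-:::::::-====+*********=============+*#%%%%##%##*++========-:::
%@%%%%%%%%@%%@@%+-==+++===+=-:-=##%%@@@@@@@@@@%%#*+===========+#%%###%
[... 1784 characters left out ...]
@@@@@@@@@@@@@@%#*+=================+===##**++=======--::
-:::::::::::::::::::::::::::::::::-+**#%%%%%%##*+===================+=+==##**++=======--::
-::::::::::::::::::::::::::::::::::-===+********+======+=================##**++========-::
-::::::::::::::::::::::=++-::::::::=+===*********+======================+##**++========-::
++=::::::::::::::::::-+***#*+::::::=+===+**********+====================+*#**++=======--::
++++=:::::::::::::::::=******=:::::=+====+**********+===================+##*+++=======--::
+++++-::::::::::::::::=##*#*+-:::::=++======*********+=================++##**++======+=-::
*+++++-:::::::::::::::::-==-:::::::=+=======+********+==============+*##%%#*+++======++=--
284 24
```

Ball centre comes out at x ≈ 52.3 mm and the gap to the bar is right, so the lever is fully forward. Now gripping the knob and pushing it in.

Call:
move_arm(commands=[[[0.03,-0.06,-0.9],0,1],[[0,0,-0.9],0,1],[[0,0,-0.9],0,1],[[0,0,-0.9],0,0.2],[[0,0,-0.9],0,0.2],[[0,0,-0.9],0,0.2],[[0,0,-0.92],0,0.2],[[0,0,0],0,-1],[[0,0,0],0,-1],[[0,0,0],0,-1],[[0,0,0],0,-1],[[0,0,0],0,-1],[[0,0,0],0,-1],[[0,0,0],0,-1],[[0,0,0],0,-1]])

```text
t: 29.47
eef_pos: [541.9, -146.3, 294.9]
tcp_rot: [-3.14, 0.0, 1.366]
ft_force: [-5.7, 0.6, 7.5]
opening: 0.291
grip_force: 30.0
```

Call:
move_arm(commands=[[[0.027,0.13,0],0,-1],[[0.027,0.13,0],0,-1],[[0.027,0.13,0],0,-1],[[0.027,0.13,0],0,-1],[[0.027,0.13,0],0,-1],[[0,0,0],0,-1]])

```text
t: 29.97
eef_pos: [546.1, -126.4, 294.9]
tcp_rot: [-3.141, -0.0, 1.366]
ft_force: [-5.3, 2.2, 8.1]
opening: 0.288
grip_force: 30.0
```

Call:
move_arm(commands=[[[0.02,0.098,0],0,-1],[[0.014,0.065,0],0,-1],[[0,0,0],0,-1]])

```text
t: 30.22
eef_pos: [546.9, -122.5, 294.9]
tcp_rot: [-3.141, 0.002, 1.367]
ft_force: [-6.6, -7.0, 7.1]
opening: 0.286
grip_force: 30.0
```

Call:
move_arm(commands=[[[0.01,0.05,0],0,-1],[[0,0,0],0,-1]])

```text
t: 30.38
eef_pos: [547.0, -122.1, 294.9]
tcp_rot: [-3.141, 0.003, 1.367]
ft_force: [-11.0, -16.7, 7.6]
opening: 0.285
grip_force: 30.0
```

The knob is hard against its in-stop: 16.7 N with only 0.4 mm of motion. Releasing and clearing away.

Call:
move_arm(commands=[[[-0.01,-0.05,0],0,-1],[[0,0,0],0,0.2],[[0,0,0],0,0.2],[[0,0,0],0,0.4],[[0,0,0],0,0.6],[[0,0,0],0,1],[[0,0,0],0,1],[[0,0,0.9],0,1],[[0,0,0.9],0,1],[[0,0,0.9],0,1],[[0,0,0.9],0,1],[[0,0,0.9],0,1],[[0,0,0.9],0,1],[[0,0,0.9],0,1],[[0,0,0],0,1],[[0,0,0],0,1]])

```text
t: 31.72
eef_pos: [547.3, -121.9, 484.2]
tcp_rot: [3.139, 0.0, 1.366]
ft_force: [-0.4, 0.3, -1.3]
opening: 1.001
grip_force: 0.0
```

Run:
```python
from h import *
q=read_camera('wrist'); print(env.state()['eef_pos'],env.state()['ft_force'])
def W(x,y,z): c,s=np.cos(-.205),np.sin(-.205); return (556.2+c*x-s*y,8.5+s*x+c*y,z)
print('ball',wproj(q,W(52.5,-26,206.5)).round(1),'knob in',wproj(q,W(19,-130,122)).round(1),'out',wproj(q,W(19,-154,122)).round(1))
g=cv2.cvtColor(q['image'],cv2.COLOR_RGB2GRAY)
for X in((52.5,-26,206.5),(19,-130,122)):
  u,v=wproj(q,W(*X)).astype(int); n,l,st,ce=cv2.connectedComponentsWithStats(((g<45)*255).astype(np.uint8)); i=l[v,u]; print(st[i],ce[i])
```

```text
[ 547.29351193 -121.93711736  482.85585024] [ 0.08390897 -0.21992304  0.31580368]
ball [323.  88.] knob in [280.1 195.5] out [280.1 217.1]
[ 300   56   57   56 1560] [323.43205128  88.36025641]
[267 184  25  25 587] [278.99148211 196.02385009]
```

The ball is still fully forward and the knob is in; both match the predicted pixels. Handing in.

```bash
python3 -c "
from cell import env
print(env.job_done())"
```

```text
the job is handed in; nothing more can be done
None
```

I handed the job in at about 32 s: lever fully forward in the right-hand lane and lock knob fully in behind it, done in the order asked; the last picture showed both in place, and no move was aimed at the loose things, though I didn't re-check them at the end.

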